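# Snap the bobbin tray's lid shut all round

### The arm

A 7-joint arm with a two-finger parallel gripper is mounted at the origin on the work surface. World frame = base frame: x ahead of the robot, y to its left, z up, the work surface at z = 0. Lengths are in m, angles in rad, forces in N, time in s.
With the tool pointing down it reaches from about 0.425 to 0.925 m from the base axis. Payload 6.8 kg.
Tool frame: the origin (TCP) lies at the very end of the fingers, on their centre line; the grasp point (between the pads) lies 19 mm behind it (tcp_to_grasp is the distance from the TCP to the grasp point, in m); z points along the fingers, y is the direction in which the jaws open and shut (so a half turn about z gives the same grasp; the last joint's range is limited). The gripper opens to 85 mm and grips with 20 to 120 N. Pads are 22 mm wide; open, the fingers measure 114 mm over their backs; the gripper's body (76 mm by 85 mm) begins 54 mm behind the grasp point. The pads swing forward as they close: fully open they stand 13 mm farther back than shut.
Start: joints at [1.103, 0.477, 0.022, 1.555, -0.011, 1.109, -0.083], TCP at [0.238, -0.632, 0.231] pointing down, gripper open.
Joint ranges: [-2.96, 2.96], [-0.34, 2.1], [-1.41, 1.46], [0.24, 2.44], [-1.37, 4.51], [0.17, 1.92], [-2.96, 2.96]. Speed limits (rad/s): [2.39, 2.39, 3.14, 3.14, 3.14, 3.14, 3.14].

### API

Orientations are given as a unit quaternion [w, x, y, z].
In Python, from station import * gives the robot as it stands.
- The arm moves only by the tool apply_moves, never from a script. Its argument "increments" is one flat list of numbers, 5 for each row, row after row: the finger opening in mm, from 0 to 85.4, then the shift along the tool's x, y, z in mm, then the turn about the tool's z in degrees. In form: [claw, tx, ty, tz, roll, claw, tx, ty, tz, roll, ...]. A call has 1 to 12 rows; each row shifts and turns the pose as measured when the row begins, along the tool's axes as they then stand; what a row does not reach is not made up. A row lasts 1/8 s, in which the tool goes at most 62.5 mm and 10.7 degrees, less where a joint would pass 70% of its speed; a pose out of reach is approached as far as the arm can. A call with a gripper value outside its range is refused whole. The fingers move at their own pace and stop on an object; "squeeze" is the grip in N (left out, the last holds). Time passes only in rows, so rows that do not move let the fingers close. It gives the time, the measured TCP pose, the force and the opening at its end, in the units of the state.
- get_obs(): the state, without advancing time (a new reading comes with each control period).
- read_camera(name): name is "scene" or "top" or "wrist"; returns (picture, depth): 400x640x3 uint8, blue, green, red; 400x640 float32, m along the optical axis (not along the pixel's ray), 0 where there is no reading.
- get_calibration(name): a dict with "mtx" (3x3 intrinsics, pixels), "camera_from_world" (4x4, takes a point from world to camera coordinates); the wrist camera has in their place "T_tool_cam" (4x4, takes a point from camera to tool coordinates, whose origin is the TCP and whose axes are the flange's). Camera axes: x right, y down, z forward; pixel columns grow to the right and rows downward; lengths in m; the calibration is good to about 2 mm. A picture is of the moment at which its call begins: read the wrist's pose just before it. get_calibration takes no time and is no camera call.
- hand_in(): hands the job in, once; it reports no verdict.
Trained networks look in the newest picture that a camera, given by its name, has taken for a name from the list of things; names that differ only in an ending like _2 or _b are one class to them, and where a whole thing is asked for, a point or a joint stands for the part that bears it (a point fixed in the world has none). Each returns a list of dicts, best first, with "p" (0 to 1); they miss things now and then, are a little off and sometimes report something else, mostly with a low value. They report only what shows in the picture. A call takes as long as a camera call. They do not tell look-alikes from the thing itself.
- outline_of(camera, thing): "pixels" (400x640 bool, what is visible of it) and "extent" ([centre column, centre row, width, height] in pixels, round what is visible of it).
The state is a dict: "t": time; "q": joint angles; "joint_vel": joint speeds; "joint_torque": joint torques, N m; "eef_pos": TCP position; "tool_rot": TCP orientation; "contact_force": force on the tool from outside, world axes, zero at the start; "torque": the same for the moment, N m; "gripper_width": opening from 0.0 (shut) to 1.0 (fully open).
Only numpy, scipy, OpenCV 4.12 (cv2) and the standard library are available. Lean on these libraries where they do the work, as an engineer would, in place of code of your own. Each camera call takes 0.05 s, during which the arm holds its last target.

### The job

The lavender bobbin tray's clear lid is in place, but the four violet rim sections around it (front, back and both ends) still stand up. Press each section down with the fingertips until it clicks and all four lie flat and shut, leaving the tray standing where it is: do not lift, carry or shove it. Leave everything else on the table alone and finish clear of it all.

Things in the scene. Friction and masses are not known exactly. Their poses are not given: they have to be found in the camera images.
- tray: loose lavender bobbin tray, about 0.5 kg, 116 (x) by 160 (y) by 31 mm high; origin under its centre, z up. Flat clear white-edged lid panel, 84 (x) by 128 mm (y), top 31 mm up, bobbins seen through it. Along each side a violet rim section, 3 mm thick, hinged at the panel's edge (42 mm from the centre in x, 64 mm in y), reaching 20 mm outward, with a 10 mm skirt at its outer edge
- rim_front (a joint): hinge angle of the rim section along the tray's front (-x of the tray), 124 mm long: 0 is shut, level with the lid panel; 0.55 is sprung up, outer edge 10 mm higher. Light spring down to 0.36, then its lip meets a bead on the tray: about 8 N down at the press point takes it over, below 0.14 it clicks shut by itself and stays; let go before, it springs up
- rim_front_press (a point): where to press the front section: on its upper face, half-way along it, 13 mm outward from its hinge; when shut it lies 55 mm from the tray's centre line in -x of the tray and 31 mm above the tray's underside, 7 mm higher when sprung up. Site x points outward, z out of the face
- rim_back (a joint): the same for the rim section along the tray's back (+x of the tray), 124 mm long
- rim_back_press (a point): where to press the back section: on its upper face, half-way along it, 13 mm outward from its hinge; when shut it lies 55 mm from the tray's centre line in +x of the tray and 31 mm above the tray's underside, 7 mm higher when sprung up. Site x points outward, z out of the face
- rim_left (a joint): the same for the rim section along the tray's left end (+y of the tray), 80 mm long
- rim_left_press (a point): where to press the left section: on its upper face, half-way along it, 13 mm outward from its hinge; when shut it lies 77 mm from the tray's centre line in +y of the tray and 31 mm above the tray's underside, 7 mm higher when sprung up. Site x points outward, z out of the face
- rim_right (a joint): the same for the rim section along the tray's right end (-y of the tray), 80 mm long
- rim_right_press (a point): where to press the right section: on its upper face, half-way along it, 13 mm outward from its hinge; when shut it lies 77 mm from the tray's centre line in -y of the tray and 31 mm above the tray's underside, 7 mm higher when sprung up. Site x points outward, z out of the face
- spare_bobbin: bystander, loose: spare bobbin of pink thread lying beside the tray's front, 21 mm across, 12 mm high; origin at the underside, under its centre
- thread_spool: bystander, loose: upright spool of teal thread beside the tray's left end, 28 mm across, 58 mm high; origin at the underside, under its centre
- tape_measure: bystander, loose: round yellow tape measure beside the tray's right end, 52 mm across, 16 mm high; origin at the underside, under its centre
- sequin_dispenser: bystander, loose: stainless push dispenser of sequins, 72 mm across, 125 mm high with its plunger; origin at the underside, under its centre
- screw_jar: bystander, loose: glass jar with brass screw-top lid, 72 mm across, 100 mm high; origin at the underside, under its centre
- birch_hoop: bystander, loose: round birch embroidery hoop lying flat, 153 mm across, 10 mm high, with a brass clamp screw; origin at the underside, under its centre
- magnifier: bystander, loose: chrome magnifier on a hinged stand, base 116 mm across, lens ring 100 mm across, 195 mm high; origin at the underside, under the base's centre
- scissors: bystander, loose: scissors with red handles lying flat, 165 mm long, 9 mm high; origin at the underside, under its pivot screw
There are look-alikes about, which are no part of the job. Of the things that look like the tray, the smallest one is meant.

How it is judged:
By the outcome, as a careful person would: the job done as asked, in the order asked, and still so for the second after the job is handed in, with the robot touching nothing.
It also fails if it takes over 54 s, if anything falls off the work surface, if the arm or the gripper's body presses on something with over 40 N, if the wrist force passes 120 N, or if a joint passes its speed limit or range.

## Working session

There is one attempt and no reset: what is moved stays moved. The work goes in short steps, Python scripts to look and compute and a tool call to move; the robot and the scene stay as the last step left them, time stands still between calls to the robot, and variables do not carry over. Pictures are saved under pics/ and viewed, and the job is handed in when it is done.

Besides the shell and the picture viewer there is one more tool, called after ">>>" as name(argument=value, ...) on one line, values as JSON. apply_moves: Moves the arm, as the interface text tells. Its arguments: {"type":"object","properties":{"increments":{"type":"array"},"squeeze":{"type":"number"}},"required":["increments"]}

```bash
mkdir -p pics; ls; python3 - <<'E'
from station import *
import cv2
o=get_obs();print(o)
for n in("scene","top"):
    im,d=read_camera(n);cv2.imwrite(f"pics/{n}0.png",im)
    for th in("tray","rim_front"):
        for r in outline_of(n,th):print(n,th,r["p"],r["extent"],r["pixels"].sum())
E
```

```text
pics
{'t': 0.0, 'q': array([ 1.10288919,  0.47780568,  0.02238468,  1.55648341, -0.01153249,
        1.10929573, -0.08311463]), 'joint_vel': array([-0.00029221,  0.00107969, -0.00027362, -0.0014675 , -0.00029323,
       -0.00078938,  0.00087605]), 'joint_torque': array([-5.33515743e-05, -5.96436274e+01,  1.60810098e+00, -2.81193298e+01,
        1.24932468e-02,  9.46217158e-03,  1.65642740e-05]), 'eef_pos': array([ 0.23741622, -0.63121906,  0.23030935]), 'tool_rot': array([-9.02772080e-04,  9.83864801e-01,  1.78911110e-01, -2.30686032e-04]), 'contact_force': array([ 1.15930395, -0.47325792,  0.90386106]), 'torque': array([-0.0083158 , -0.04889433,  0.02109358]), 'gripper_width': 1.002983368423748}
scene tray 0.96 [358.0, 220.9, 82.2, 56.9] 2930
scene tray 0.81 [376.1, 143.7, 84.4, 45.8] 3053
scene tray 0.74 [347.1, 203.8, 42.1, 22.9] 304
scene tray 0.62 [227.9, 199.9, 95.5, 57.9] 4647
scene rim_front 0.81 [367.9, 148.9, 58.6, 18.5] 546
scene rim_front 0.68 [229.9, 176.6, 61.1, 7.1] 302
scene rim_front 0.55 [345.4, 204.1, 40.7, 26.9] 325
top tray 0.88 [408.5, 248.2, 96.6, 71.3] 5641
top tray 0.75 [296.9, 180.8, 68.9, 61.0] 2619
top tray 0.65 [224.8, 303.0, 103.7, 105.0] 6212
top rim_front 0.83 [303.8, 200.5, 45.1, 22.0] 368
top rim_front 0.81 [404.9, 276.6, 63.7, 21.1] 627
top rim_front 0.65 [245.7, 282.6, 53.3, 50.7] 838
```

View pics/scene0.png

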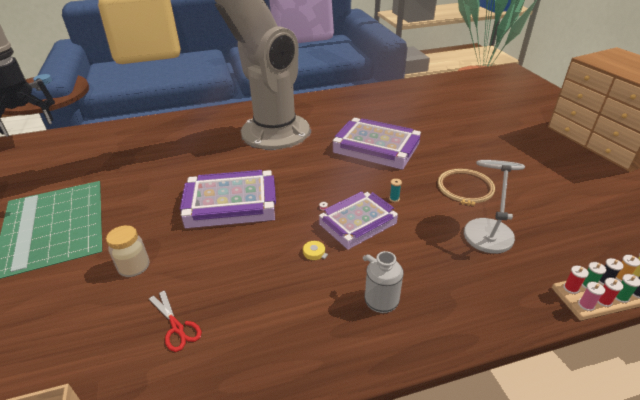

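View pics/top0.png

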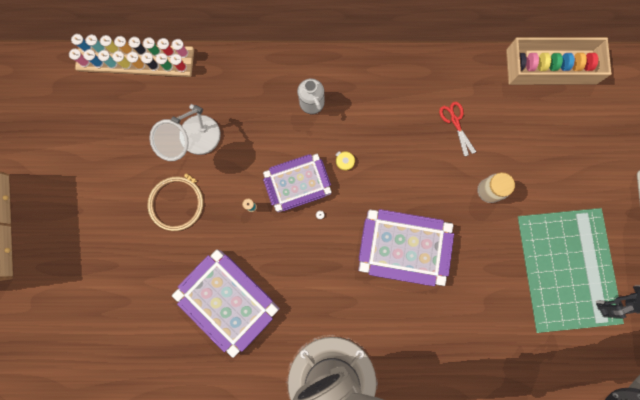

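The target is the small tray at (297,181) in top view, with the bobbin at (320,215), spool at (249,205) and tape at (345,160) next to it. The two larger trays are the look-alikes.

```bash
cat > h.py <<'E'
from station import *
import numpy as np, cv2
from scipy.spatial.transform import Rotation as R
def Tt(o):
    q=o["tool_rot"];T=np.eye(4);T[:3,:3]=R.from_quat([q[1],q[2],q[3],q[0]]).as_matrix();T[:3,3]=o["eef_pos"];return T
def cam(n,o=None):
    c=get_calibration(n)
    W=np.linalg.inv(c["camera_from_world"]) if n!="wrist" else Tt(o)@c["T_tool_cam"]
    return c["mtx"],W
def cloud(n,d,o=None):
    K,W=cam(n,o);v,u=np.mgrid[:400,:640]
    P=np.stack([(u-K[0,2])/K[0,0]*d,(v-K[1,2])/K[1,1]*d,d,np.ones_like(d)],-1)
    return (P@W.T)[...,:3]
def proj(n,P,o=None):
    K,W=cam(n,o);P=np.atleast_2d(P);C=np.c_[P,np.ones(len(P))]@np.linalg.inv(W).T
    p=C[:,:3]@K.T;return p[:,:2]/p[:,2:]
E
python3 - <<'E'
from h import *
print(get_calibration("wrist"))
im,d=read_camera("top");P=cloud("top",d)
for th in("tray","spare_bobbin","thread_spool","tape_measure","sequin_dispenser"):
    for r in outline_of("top",th):
        m=r["pixels"]&(d>0);Q=P[m]
        print(th,r["p"],np.median(Q,0).round(4),np.percentile(Q[:,2],[5,50,95]).round(4))
        if th=="tray":
            Q=Q[Q[:,2]>.015];print(cv2.minAreaRect(Q[:,:2].astype(np.float32)*1000))
E
```

```text
{'mtx': array([[342.98182252,   0.        , 314.81424812],
       [  0.        , 342.98182252, 199.68765588],
       [  0.        ,   0.        ,   1.        ]]), 'T_tool_cam': array([[ 7.16420687e-04, -9.59762115e-01, -2.80813407e-01,
         7.20641903e-02],
       [ 9.99999656e-01,  8.04925889e-04, -1.99837084e-04,
        -1.74326093e-03],
       [ 4.17830044e-04, -2.80813167e-01,  9.59762361e-01,
        -1.42504182e-01],
       [ 0.00000000e+00,  0.00000000e+00,  0.00000000e+00,
         1.00000000e+00]])}
tray 0.92 [0.5347 0.0973 0.032 ] [0.0265 0.032  0.0406]
((535.5414428710938, 97.25608825683594), (128.39508056640625, 171.50152587890625), 20.091419219970703)
tray 0.91 [ 0.3521 -0.2     0.0442] [0.0397 0.0442 0.0483]
((353.6688537597656, -200.90089416503906), (242.24737548828125, 177.6236572265625), 79.74838256835938)
tray 0.69 [0.206  0.2824 0.0446] [0.0394 0.0446 0.0486]
((207.60693359375, 284.03912353515625), (243.17625427246094, 180.3085174560547), 47.30049514770508)
spare_bobbin 0.19 [0.4854 0.0773 0.0356] [0.0249 0.0356 0.0424]
thread_spool 0.64 [0.4666 0.2249 0.0565] [0.0003 0.0565 0.0608]
tape_measure 0.64 [ 0.5996 -0.0375  0.015 ] [0.0082 0.015  0.0195]
sequin_dispenser 0.6 [0.7635 0.0575 0.0948] [0.0158 0.0948 0.1254]
```

>>> apply_moves(increments=[0,43,-41,0,0,0,43,-41,0,0,0,43,-41,0,0,0,43,-41,0,0,0,43,-41,0,0,0,43,-41,0,0,0,43,-41,0,0,0,43,-41,0,0,0,43,-41,0,0,0,43,-41,0,0,0,43,-41,0,0,0,43,-41,0,0], squeeze=40)

```text
t: 2.1
eef_pos: [0.5579, 0.0224, 0.2324]
tool_rot: [0.004, 0.985, 0.173, 0.003]
contact_force: [0.8, -0.7, 0.4]
gripper_width: 0.004
```

>>> apply_moves(increments=[0,37,-39,-10,0,0,37,-39,-10,0,0,0,0,0,0,0,0,0,0,0])

```text
t: 2.6
eef_pos: [0.6024, 0.1301, 0.2525]
tool_rot: [0.003, 0.984, 0.177, 0.004]
contact_force: [-0.1, -0.5, 0.8]
gripper_width: 0.0
```

```bash
python3 - <<'E'
from h import *
o=get_obs();print(o["eef_pos"],o["tool_rot"])
im,d=read_camera("wrist");cv2.imwrite("pics/w1.png",im);np.savez("w1.npz",im=im,d=d,T=Tt(o))
E
```

```text
[0.60236232 0.13007675 0.25249155] [0.00320684 0.98426922 0.17660598 0.00376099]
```

View pics/w1.png

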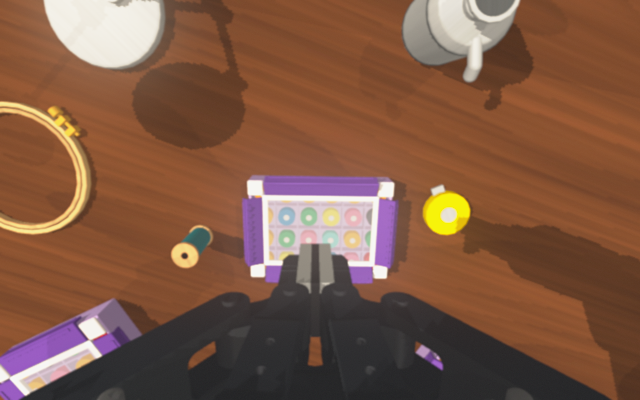

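```bash
python3 - <<'E'
from h import *
z=np.load("w1.npz");im,d=z["im"],z["d"]
c=get_calibration("wrist");K=c["mtx"];W=z["T"]@c["T_tool_cam"]
v,u=np.mgrid[:400,:640];P=(np.stack([(u-K[0,2])/K[0,0]*d,(v-K[1,2])/K[1,1]*d,d,np.ones_like(d)],-1)@W.T)[...,:3]
i=im.astype(int)
wh=(i.min(-1)>205)&(i.max(-1)-i.min(-1)<40)&(np.abs(P[...,0]-.535)<.1)&(np.abs(P[...,1]-.097)<.11)&(P[...,2]>.015)&(P[...,2]<.06)
print(wh.sum(),np.percentile(P[wh][:,2],[2,25,50,75,98]).round(4))
tb=(np.abs(P[...,0]-.535)<.15)&(np.abs(P[...,1]-.097)<.15)&(P[...,2]<.008)&(d>0);print("table z",np.median(P[tb][:,2]))
r=cv2.minAreaRect((P[wh][:,:2]*1000).astype(np.float32));print("white",r)
hsv=cv2.cvtColor(im,cv2.COLOR_BGR2HSV)
vi=(hsv[...,0]>120)&(hsv[...,0]<150)&(hsv[...,1]>90)&(P[...,2]>.02)&(np.abs(P[...,0]-.535)<.1)&(np.abs(P[...,1]-.097)<.11)
print("violet",cv2.minAreaRect((P[vi|wh][:,:2]*1000).astype(np.float32)))
o=np.zeros_like(im);o[wh]=255;o[vi]=(200,0,100)
cv2.imwrite("pics/w1m.png",np.hstack([im[150:300,220:420],o[150:300,220:420]]).repeat(2,0).repeat(2,1))
# heights in the tray frame
a=np.deg2rad(20);C=np.array([.5355,.0972])
e=np.array([np.cos(a),np.sin(a)]);f=np.array([-e[1],e[0]])
X=(P[...,:2]-C)@e*1000;Y=(P[...,:2]-C)@f*1000
for nm,A,B in(("x",X,Y),("y",Y,X)):
  for k in range(-95,96,5):
    m=(np.abs(A-k)<2.5)&(B>(0 if nm=="y" else 20))&(B<(30 if nm=="y" else 50))&(d>0)
    if m.sum()>3:print(nm,k,(np.median(P[m][:,2])*1000).round(1),m.sum(),end="; ")
  print()
E
```

```text
2830 [0.0291 0.0303 0.0308 0.0313 0.0324]
table z -0.00019691899203583274
white ((538.199462890625, 100.71377563476562), (115.93316650390625, 160.0247802734375), 19.71004295349121)
violet ((549.05419921875, 104.96097564697266), (141.22201538085938, 171.02011108398438), 19.303258895874023)
x -45 35.7 6; x -40 33.2 9; x -35 31.0 12; x -30 31.1 18; x -25 31.0 45; x -20 30.7 82; x -15 31.0 84; x -10 31.0 101; x -5 30.9 109; x 0 30.6 105; x 5 30.7 112; x 10 30.7 112; x 15 30.9 108; x 20 30.6 107; x 25 30.8 105; x 30 30.8 121; x 35 30.9 116; x 40 30.8 110; x 45 31.1 106; x 50 33.5 106; x 55 36.4 107; x 60 40.2 141; x 65 309.8 1328; x 70 308.6 563; x 75 321.7 1009; x 80 309.2 1865; x 85 313.3 4477; x 90 332.8 2979; x 95 344.4 343; 
y -95 -0.3 97; y -85 33.3 21; y -80 38.4 72; y -75 39.8 129; y -70 36.1 130; y -65 32.9 129; y -60 30.8 106; y -55 30.8 113; y -50 30.7 112; y -45 30.7 111; y -40 30.8 107; y -35 30.6 110; y -30 30.8 110; y -25 30.8 115; y -20 30.6 105; y -15 30.8 118; y -10 30.8 104; y -5 30.6 117; y 0 30.8 109; y 5 30.9 103; y 10 30.7 123; y 15 30.9 100; y 20 30.8 125; y 25 30.8 102; y 30 30.6 125; y 35 30.8 103; y 40 30.7 115; y 45 30.7 111; y 50 30.7 106; y 55 30.8 116; y 60 31.0 111; y 65 31.1 117; y 70 33.4 121; y 75 36.4 130; y 80 40.0 127; y 85 37.0 86; y 90 33.1 13; y 95 -0.2 45;
```

View pics/w1m.png

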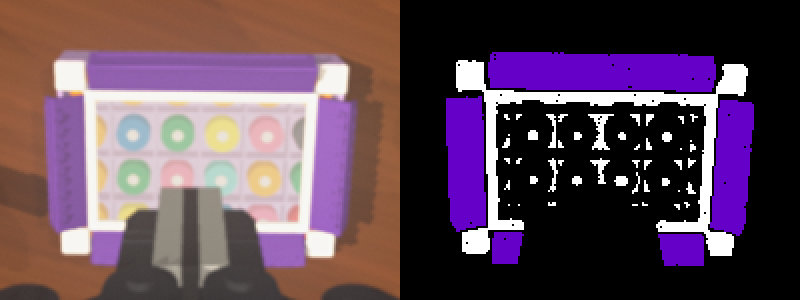

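Wrist view: white corners at (256,187), (385,189), (257,270) and (382,271). They fit a 116×160 rectangle centred at (0.5382, 0.1007) with yaw 19.7°, and all four rims stand at about 40 mm. I'll move over the front section.

>>> apply_moves(increments=[0,-30,1,40,0,0,-30,1,40,0,0,-30,1,40,0,0,-28,1,40,-0.6,0,0,0,0,0,0,0,0,0,0])

```text
t: 3.4
eef_pos: [0.4918, 0.0753, 0.0892]
tool_rot: [0.004, 0.984, 0.176, 0.006]
contact_force: [0.0, 1.2, 1.0]
gripper_width: 0.003
```

>>> apply_moves(increments=[0,4,-8,20,0,0,0,0,14,0,0,0,0,8,0,0,0,0,0,0])

```text
t: 3.9
eef_pos: [0.4989, 0.0837, 0.0497]
tool_rot: [0.005, 0.985, 0.174, 0.01]
contact_force: [0.3, 0.4, -0.2]
gripper_width: 0.0
```

>>> apply_moves(increments=[0,-5,-3,0,0,0,0,0,5,0,0,0,0,0,0])

```text
t: 4.28
eef_pos: [0.4936, 0.0848, 0.0452]
tool_rot: [0.005, 0.985, 0.174, 0.011]
contact_force: [0.3, 0.1, 0.3]
gripper_width: -0.002
```

>>> apply_moves(increments=[0,0,0,4,0,0,0,0,4,0,0,0,0,3,0])

```text
t: 4.65
eef_pos: [0.4944, 0.0848, 0.0344]
tool_rot: [0.005, 0.985, 0.174, 0.011]
contact_force: [-1.5, -0.1, 12.5]
gripper_width: -0.0
```

>>> apply_moves(increments=[0,0,0,2,0,0,0,0,2,0])

```text
t: 4.9
eef_pos: [0.4948, 0.0849, 0.0312]
tool_rot: [0.005, 0.985, 0.174, 0.012]
contact_force: [-1.2, 0.6, 1.6]
gripper_width: 0.002
```

>>> apply_moves(increments=[0,0,0,1.5,0,0,0,0,-15,0,0,0,0,-20,0,0,30,0,0,0,0,30,0,0,0,0,30,0,0,0,0,0,0,0,0])

```text
t: 5.78
eef_pos: [0.581, 0.1165, 0.0697]
tool_rot: [0.006, 0.985, 0.173, 0.012]
contact_force: [0.3, -0.2, 0.8]
gripper_width: 0.002
```

>>> apply_moves(increments=[0,1,0,12,0,0,0,0,11,0,0,0,0,0,0])

```text
t: 6.15
eef_pos: [0.5798, 0.1154, 0.0441]
tool_rot: [0.006, 0.985, 0.173, 0.01]
contact_force: [0.6, 0.8, 0.1]
gripper_width: -0.003
```

>>> apply_moves(increments=[0,4,1,0,0,0,0,0,3,0,0,0,0,4,0,0,0,0,3,0])

```text
t: 6.65
eef_pos: [0.5853, 0.116, 0.035]
tool_rot: [0.006, 0.985, 0.173, 0.011]
contact_force: [-1.9, -0.1, 9.2]
gripper_width: 0.0
```

>>> apply_moves(increments=[0,0,0,3,0,0,0,0,2,0])

```text
t: 6.9
eef_pos: [0.5863, 0.1163, 0.031]
tool_rot: [0.006, 0.985, 0.173, 0.012]
contact_force: [-5.8, -1.1, 17.4]
gripper_width: -0.001
```

>>> apply_moves(increments=[0,0,0,-20,0,0,0,0,-40,0,0,0,0,-40,0,0,50,-20,-40,0,0,0,0,0,0])

```text
t: 7.52
eef_pos: [0.6195, 0.1509, 0.176]
tool_rot: [0.006, 0.985, 0.173, 0.012]
contact_force: [-0.1, 0.8, -0.6]
gripper_width: -0.001
```

```bash
cat > look.py <<'E'
from h import *
import sys
n=sys.argv[1]
o=get_obs();print(o["t"],o["eef_pos"],o["tool_rot"],"q",o["q"].round(2))
im,d=read_camera("wrist");cv2.imwrite(f"pics/{n}.png",im);P=cloud("wrist",d,o)
i=im.astype(int)
g=(np.abs(P[...,0]-.538)<.11)&(np.abs(P[...,1]-.1)<.11)&(P[...,2]>.015)&(P[...,2]<.06)
wh=(i.min(-1)>205)&(i.max(-1)-i.min(-1)<40)&g
print("white",cv2.minAreaRect((P[wh][:,:2]*1000).astype(np.float32)))
C=np.array([.5382,.1007]);a=np.deg2rad(19.7);e=np.array([np.cos(a),np.sin(a)]);f=np.array([-e[1],e[0]])
hsv=cv2.cvtColor(im,cv2.COLOR_BGR2HSV);vi=(hsv[...,0]>120)&(hsv[...,0]<150)&(hsv[...,1]>90)&g
X=(P[...,:2]-C)@e*1000;Y=(P[...,:2]-C)@f*1000
for nm,A,B in(("back",X,Y),("front",-X,Y),("left",Y,X),("right",-Y,X)):
    m=vi&(A>52)&(A<62)&(np.abs(B)<58) if nm in("back","front") else vi&(A>74)&(A<84)&(np.abs(B)<38)
    print(nm,m.sum(),np.percentile(P[m][:,2]*1000,[10,50,90]).round(1) if m.sum() else "")
E
python3 look.py w2
```

```text
7.525 [0.61945855 0.15090327 0.17597126] [0.00561839 0.98477014 0.17334268 0.0121872 ] q [-0.07  0.48 -0.37  1.7   0.22  0.97 -1.75]
white ((559.5406494140625, 107.501708984375), (70.19456481933594, 158.85736083984375), 19.292245864868164)
back 1502 [29.3 30.8 31.9]
front 59 [30.2 31.1 31.9]
left 478 [36.7 39.5 41. ]
right 464 [36.8 39.5 40.9]
```

View pics/w2.png

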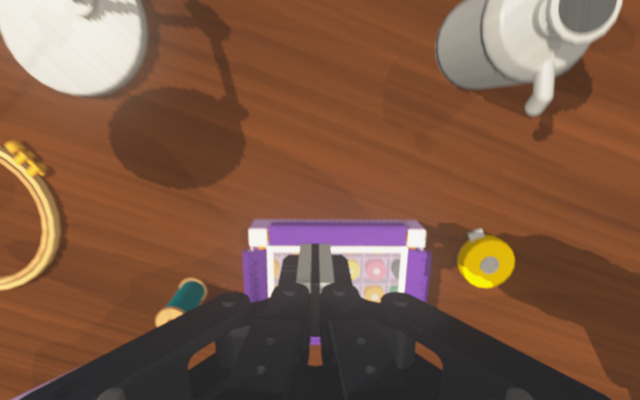

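>>> apply_moves(increments=[0,0,0,0,-10,0,0,0,0,-10,0,0,0,0,-10,0,0,0,0,-10,0,0,0,0,-10,0,0,0,0,-10,0,0,0,0,-10,0,0,0,0,-10,0,0,0,0,-10,0,0,0,0,0])

```text
t: 8.82
eef_pos: [0.6048, 0.1359, 0.1659]
tool_rot: [0.007, 0.555, 0.832, -0.01]
contact_force: [-0.7, 0.3, 0.3]
gripper_width: 0.003
```

```bash
cat > rel.py <<'E'
from h import *
import sys
o=get_obs();T=Tt(o);g=np.array([float(a) for a in sys.argv[1:4]]+[1.])
print(o["eef_pos"].round(4),"tool delta mm",(np.linalg.inv(T)@g)[:3].round(4)*1000,"yaw",np.degrees(np.arctan2(T[1,0],T[0,0])).round(2),"z",T[:3,2].round(3),"q",o["q"].round(2))
E
python3 rel.py .5146 .1666 .07
```

```text
[0.6048 0.1359 0.1659] tool delta mm [ 65.1 -70.7  95.1] yaw 112.54 z [ 0.001 -0.024 -1.   ] q [ 0.19  0.56 -0.72  1.71  0.44  1.04 -0.29]
```

>>> apply_moves(increments=[0,33,-35,20,2.8,0,32,-35,40,0,0,0,0,30,0,0,0,0,0,0])

```text
t: 9.32
eef_pos: [0.5122, 0.1673, 0.0725]
tool_rot: [0.007, 0.584, 0.812, -0.011]
contact_force: [0.1, -0.1, 0.1]
gripper_width: -0.003
```

```bash
python3 rel.py .5146 .1666 .044
```

```text
[0.5122 0.1673 0.0725] tool delta mm [-0.7  2.3 28.5] yaw 108.6 z [-0.001 -0.026 -1.   ] q [ 0.08  0.56 -0.67  1.97  0.51  0.8  -0.57]
```

>>> apply_moves(increments=[0,-1,2,14,-1,0,0,0,13,0,0,0,0,0,0])

```text
t: 9.7
eef_pos: [0.5168, 0.1659, 0.0458]
tool_rot: [0.008, 0.578, 0.816, -0.01]
contact_force: [-0.1, 0.2, -0.2]
gripper_width: -0.007
```

```bash
python3 rel.py .5146 .1666 .044
```

```text
[0.5168 0.1659 0.0458] tool delta mm [ 1.4 -1.8  1.8] yaw 109.37 z [ 0.002 -0.025 -1.   ] q [ 0.06  0.6  -0.64  1.97  0.56  0.76 -0.58]
```

>>> apply_moves(increments=[0,2,-2,3,0,0,0,0,4,0,0,0,0,4,0])

```text
t: 10.07
eef_pos: [0.5153, 0.1679, 0.0357]
tool_rot: [0.009, 0.578, 0.816, -0.008]
contact_force: [-3.2, 1.1, 8.4]
gripper_width: -0.0
```

>>> apply_moves(increments=[0,0,0,3,0,0,0,0,2,0])

```text
t: 10.32
eef_pos: [0.5155, 0.1686, 0.031]
tool_rot: [0.009, 0.578, 0.816, -0.008]
contact_force: [-0.2, -0.5, 3.8]
gripper_width: 0.002
```

>>> apply_moves(increments=[0,0,0,1.5,0,0,0,0,-15,0,0,0,0,-25,0,0,-35,0,0,0,0,-35,0,0,0,0,-35,0,0,0,0,-35,0,0,0,0,0,0,0,0])

```text
t: 11.32
eef_pos: [0.5649, 0.0336, 0.0782]
tool_rot: [0.011, 0.578, 0.816, -0.007]
contact_force: [-0.3, -0.7, 0.1]
gripper_width: -0.005
```

```bash
python3 rel.py .5618 .0348 .044
```

```text
[0.5649 0.0336 0.0782] tool delta mm [ 3.1 -2.6 34.1] yaw 109.38 z [ 0.01  -0.024 -1.   ] q [ 0.32  0.58 -0.66  1.91  0.51  0.82 -0.28]
```

>>> apply_moves(increments=[0,3,-3,16,0,0,0,0,15,0,0,0,0,0,0])

```text
t: 11.7
eef_pos: [0.5599, 0.037, 0.0448]
tool_rot: [0.01, 0.577, 0.817, -0.007]
contact_force: [0.4, 0.3, 0.2]
gripper_width: 0.002
```

```bash
python3 rel.py .5618 .0348 .044
```

```text
[0.5599 0.037  0.0448] tool delta mm [-2.7  1.1  0.8] yaw 109.55 z [ 0.009 -0.023 -1.   ] q [ 0.29  0.62 -0.63  1.94  0.56  0.76 -0.33]
```

>>> apply_moves(increments=[0,-2.5,1,3,0,0,0,0,4,0,0,0,0,3,0])

```text
t: 12.08
eef_pos: [0.5622, 0.0361, 0.0346]
tool_rot: [0.01, 0.576, 0.817, -0.006]
contact_force: [-1.9, -0.8, 9.5]
gripper_width: -0.003
```

>>> apply_moves(increments=[0,0,0,2.5,0,0,0,0,2,0])

```text
t: 12.32
eef_pos: [0.5628, 0.0352, 0.0317]
tool_rot: [0.011, 0.576, 0.817, -0.007]
contact_force: [-0.7, -1.8, 2.8]
gripper_width: -0.0
```

>>> apply_moves(increments=[0,0,0,1.5,0,0,0,0,-20,0,0,0,0,-50,0,0,0,0,-50,0,0,50,0,-50,0,0,60,0,-50,0,0,60,0,0,0,0,0,0,0,0])

```text
t: 13.32
eef_pos: [0.5093, 0.1895, 0.2432]
tool_rot: [0.013, 0.577, 0.817, -0.003]
contact_force: [0.3, 0.6, 0.0]
gripper_width: -0.003
```

```bash
python3 look.py w3
```

```text
13.325 [0.50932148 0.1894725  0.24323925] [ 0.01343493  0.5765405   0.81695272 -0.00296779] q [ 0.18  0.35 -0.83  1.82  0.32  1.09 -0.42]
white ((536.4254760742188, 123.99947357177734), (115.43577575683594, 130.88360595703125), 27.201868057250977)
back 747 [29.9 30.9 32.1]
front 818 [29.8 30.8 31.9]
left 678 [29.5 30.8 32. ]
right 0
```

View pics/w3.png

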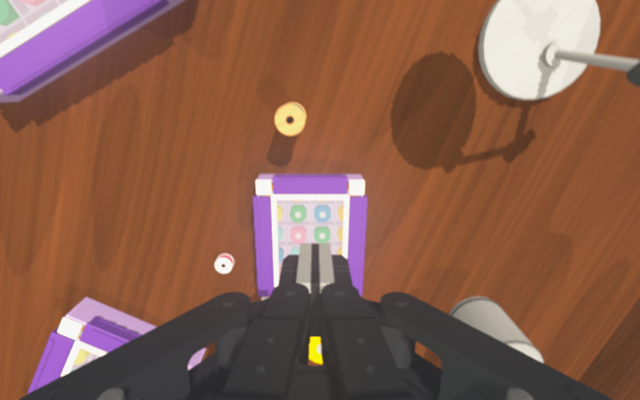

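>>> apply_moves(increments=[0,0,40,-20,0,0,0,45,-20,0,0,0,40,-20,0,0,0,0,0,0])

```text
t: 13.88
eef_pos: [0.632, 0.2225, 0.3053]
tool_rot: [0.015, 0.581, 0.814, -0.006]
contact_force: [0.3, -0.7, -0.6]
gripper_width: 0.002
```

```bash
python3 look.py w4; python3 - <<'E'
from h import *
im,d=read_camera("top");im2,d2=read_camera("scene")
cv2.imwrite("pics/end.png",np.hstack([cv2.resize(im[110:250,200:400],(400,280)),cv2.resize(im2[160:300,280:480],(400,280))]))
E
```

```text
13.875 [0.63200709 0.22248691 0.30527562] [ 0.01498596  0.58096594  0.81376579 -0.0062643 ] q [ 0.07  0.52 -0.77  1.44  0.4   1.33 -0.4 ]
white ((537.8972778320312, 100.37730407714844), (116.37506103515625, 160.3526611328125), 19.5795841217041)
back 662 [29.4 30.7 32. ]
front 632 [29.7 30.8 31.9]
left 562 [29.  30.7 32. ]
right 355 [29.8 30.7 31.8]
```

View pics/w4.png

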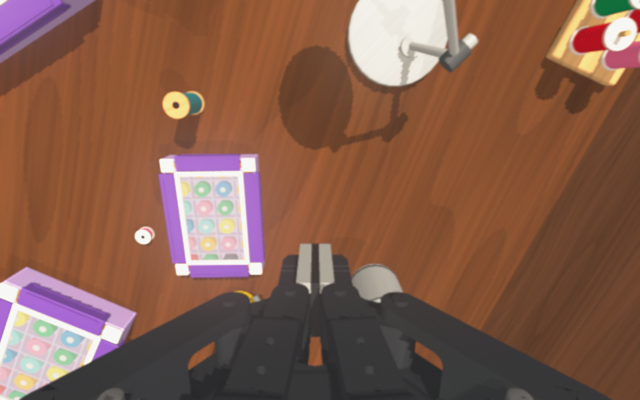

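View pics/end.png

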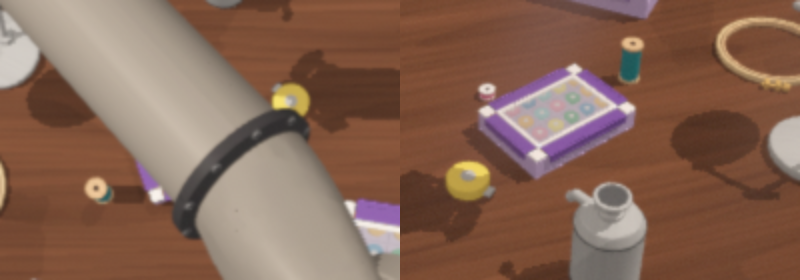

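In the wrist view all four rims are flush with the lid at 30.7–30.8 mm. The tray is still at (0.538, 0.100) with yaw 19.6°, and the scene view shows the bystanders untouched. The gripper is clear at 0.3 m.

```bash
python3 -c "
from station import *
print(hand_in())"
```

```text
the job is handed in; nothing more can be done
None
```

I pressed the front, back, left and right rim sections of the smallest tray shut with the closed fingertips. I then raised the arm clear and handed in at about 14 s of the 54 s allowed.

- **Rims:** the last wrist-camera check put all four at 30.7–30.8 mm, level with the lid. Before pressing, the outer parts stood at about 40 mm.
- **Clicks:** the contact force dropped sharply on the front, left and right sections as they went down. The back section's last reading was still high, 17 N at lid height. It measured flat after I let go and again at the end.
- **Tray position:** it moved by less than 1 mm, ending at (0.538, 0.100) with yaw 19.6°. It started at (0.538, 0.101) with yaw 19.7°.
- **Disagreement:** the first rough fit from the top camera put the tray about 4 mm away from the wrist-camera fit. I used the wrist fit.
- **Other objects:** those beside the tray look undisturbed in the final scene picture. I did not re-measure their positions. The arm hid most of the tray from the top camera at the end, so that view confirmed nothing.

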